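Bring an e-bike hub wheel's valve to the top by pushing its spokes

TASK

The folding e-bike wheel in the bench stand is to be left with its valve stem straight up, at the very top of the wheel right above the axle, ready for the inflator. Push it round by its spokes with a fingertip, spoke after spoke as needed, clockwise as seen from the robot, so that the valve goes down past the bottom and up the left side to the top; do not spin it backwards (a slow nudge back to line it up is fine). Push only on the spokes, not on the tyre or the valve stem, leave the inflator, multimeter and wrench where they are, and finish with the wheel standing still.

Things in the scene. Friction and masses are not known exactly. Their poses are not given: they have to be found in the camera images.
- stand: Stand bolted to the bench: dark base plate 190 x 200 x 8 mm, blue A-frames of 15 mm tube at x = -56 and +56 mm, feet at y = -82 and +82 mm, meeting at a steel plate (36 wide, 44 tall) at the axle; axle nuts (24 across) reach x = -70 and +70. They cover the wheel's lower part. Origin under the plate, axle 212 mm above it; x along the axle away from the robot, y left, z up.
- spokes: Silver rim and five spokes of the 16 inch wheel. Origin at the wheel's centre; x along the axle away from the robot; z from the axle through the valve. Seen from the robot, spokes lie 36, 108, 180, 252, 324 deg clockwise from the valve, 18 mm wide, x from -16 to +16 mm, free from the black hub (radius 50, x -30 to +30) to the rim's inside (radius 137). Gaps between them are open right through.
- tyre: Black tyre round the rim, origin and axes as the spokes; outer radius 196 mm, 44 mm wide (x from -22 to +22 mm), its inner edge hidden in the rim. Not to be pushed on (no more than a brush under 2 N).
- valve: Brass valve stem 8 mm thick with a red cap 12 mm thick, origin and axes as the spokes; it stands on the inside of the rim midway between two spokes, in the wheel's mid-plane, and reaches inward along +z from radius 137 mm to 98 mm. Not to be pushed on (no more than a brush under 2 N).
- wheel (a joint): Angle of the valve from straight up, rad, growing clockwise as seen from the robot (top moves right): 0 or 6.283 = valve at the top, 1.571 right, 3.142 bottom, 4.712 left. Turns without end; starts between 0.9 and 2.8 and is to be taken forward to 6.283. Drag of about 0.25 N m (3 N at 85 mm from the axle): stays where it is left, coasts only a few degrees.
- inflator: Black hand-held tyre inflator with orange trim, standing upright, 50 x 62 x 143 mm, origin under its centre. To be left alone.
- multimeter: Yellow multimeter lying on its back, 170 x 84 x 50 mm, origin under its centre. To be left alone.
- wrench: Steel open-ended wrench lying flat, 190 mm long along its x axis. To be left alone.

How it is judged:
By the outcome, as a careful person would: the job done as asked, in the order asked, and still so for the second after the job is handed in, with the robot touching nothing.
It also fails if it takes over 64 s, if anything falls off the work surface, if the arm or the gripper's body presses on something with over 40 N, if the wrist force passes 120 N, or if a joint passes its speed limit or range.

ROBOT

A 6-joint arm with a two-finger parallel gripper is mounted at the origin on the work surface. World frame = base frame: x ahead of the robot, y to its left, z up, the work surface at z = 0. Lengths are in m, angles in rad, forces in N, time in s.
With the tool pointing down it reaches from about 0.35 to 0.925 m from the base axis. Payload 6.4 kg.
Tool frame: the origin (TCP) lies at the very end of the fingers, on their centre line; the grasp point (between the pads) lies 19 mm behind it; z points along the fingers, y is the line along which they close (so a half turn about z gives the same grasp; the last joint's range is limited). The gripper opens to 85 mm and grips with 20 to 120 N. Pads are 22 mm wide; open, the fingers measure 114 mm over their backs; the gripper's body (76 mm by 85 mm) begins 54 mm behind the grasp point. The pads swing forward as they close: fully open they stand 13 mm farther back than shut.
Start: joints at [1.001, 0.245, 1.558, -0, 1.339, -0.174], TCP at [0.251, 0.6, 0.231] pointing down, gripper open.
Joint ranges: [-3.13, 3.13], [-1.02, 2.26], [0.13, 2.54], [-0.95, 4.09], [0.21, 2.88], [-2.74, 2.74]. Speed limits (rad/s): [2.57, 2.57, 3.14, 3.14, 3.14, 3.14].

INTERFACE

Orientations are given as [roll, pitch, yaw] about the fixed x, y, z axes, in that order (R = Rz(yaw) Ry(pitch) Rx(roll)).
In Python, from cell import r gives the robot as it stands. The module is installed in compiled form; this text tells all that it offers.
- The arm moves only by the shell command python3 -m creep 'ROWS' [OPENING]. ROWS is JSON, a list of rows, each a list of 4 numbers: the shift along the world's x, y, z in units of 25 mm (1.0 is 25 mm), then the turn about the world's z in rad. In form: [[tx, ty, tz, yaw], ...]. A call has 1 to 10 rows; each row shifts and turns the commanded pose from where the row before left it; what a row does not reach is not made up. A row lasts 1/12 s, in which the tool goes at most 41.7 mm and 7.16 degrees, less where a joint would pass 70% of its speed; a pose out of reach is approached as far as the arm can. A call is refused whole if a number of a shift passes 1 or a number of a turn 0.125, either way. A call with a gripper value outside its range is refused whole. OPENING is the finger opening in mm, from 0 to 85.4, set as the call begins (- or left out, the last holds). The fingers move at their own pace and stop on an object; the grip force is fixed at half the most. Time passes only in rows, so rows that do not move let the fingers close. It gives the time, the measured TCP pose, the force, the opening and the grip force at its end, in the units of the state.
- r.get_state(): the state, without advancing time (a new reading comes with each control period).
- r.read_camera(name): name is "scene" or "top" or "wrist"; returns a dict with "image" (420x560x3 uint8, blue, green, red), "fx", "fy", "cx", "cy" (pixels), "cam_to_world" (4x4, takes a point from camera to world coordinates); the wrist camera has in their place "T_tool_cam" (4x4, takes a point from camera to tool coordinates, whose origin is the TCP and whose axes are the flange's). Camera axes: x right, y down, z forward; pixel columns grow to the right and rows downward; lengths in m; the calibration is good to about 2 mm. A picture is of the moment at which its call begins: read the wrist's pose just before it. There is no depth.
- r.close_job(): hands the job in; it is judged then, once.
The state is a dict: "time": time; "joint_pos": joint angles; "qd": joint speeds; "tau": joint torques, N m; "tcp_pos": TCP position; "orientation": TCP orientation; "wrist_force": force on the tool from outside, world axes, zero at the start; "moment": the same for the moment, N m; "gripper_width": finger opening in m; "grasp_force": force on a finger pad.
Only numpy, scipy, OpenCV 4.12 (cv2) and the standard library are available. Lean on these libraries where they do the work, as an engineer would, in place of code of your own. Each camera call takes 0.05 s, during which the arm holds its last target. There are 200 camera calls.

## Working session

There is one attempt and no reset: what is moved stays moved. The work goes in short steps, Python scripts to look and compute and a shell command to move; the robot and the scene stay as the last step left them, time stands still between calls to the robot, and variables do not carry over. Pictures are saved under pics/ and viewed, at most 10 in all, crops included, and the job is handed in when it is done.

```bash
mkdir -p pics
python3 - <<'E'
from cell import r
import cv2,numpy as np
s=r.get_state();print(s)
ims=[]
for n in("scene","top"):
    c=r.read_camera(n);cv2.imwrite(f"pics/{n}0.png",c["image"]);print(n,c["fx"],c["fy"],c["cx"],c["cy"],np.round(c["cam_to_world"],3).tolist())
c=r.read_camera("wrist");print(np.round(c["T_tool_cam"],3).tolist())
E
```

```text
{'time': 0.0, 'joint_pos': array([ 1.00092209e+00,  2.45809929e-01,  1.55901971e+00, -3.86973933e-05,
        1.33869566e+00, -1.74091990e-01]), 'qd': array([ 0.00043521, -0.00074735, -0.00207346,  0.00096096, -0.00095943,
        0.00073538]), 'tau': array([-3.18787979e-04, -4.29501700e+01, -3.26136374e+01, -8.04919455e-05,
        5.24078845e-03, -2.76301691e-06]), 'tcp_pos': array([0.25028636, 0.59927351, 0.23017991]), 'orientation': array([-3.13968270e+00, -2.97688112e-04,  2.74581906e+00]), 'wrist_force': array([ 0.74867532, -0.29764109,  0.05165095]), 'moment': array([-0.05117053,  0.01777446,  0.00190575]), 'grasp_force': 0.0, 'gripper_width': 0.0856660523396237}
scene 445.26920753321866 445.26920753321866 277.46610253028217 212.21243281763222 [[0.647, 0.571, -0.505, 1.054], [0.762, -0.478, 0.437, -0.493], [0.008, -0.667, -0.745, 0.946], [0.0, 0.0, 0.0, 1.0]]
top 507.7594216817964 507.7594216817964 279.88685071193567 207.92948835383044 [[0.017, -0.994, 0.104, 0.355], [-1.0, -0.016, 0.011, -0.003], [-0.009, -0.104, -0.994, 1.557], [0.0, 0.0, 0.0, 1.0]]
[[0.001, -0.956, -0.293, 0.074], [1.0, 0.001, -0.0, -0.0], [0.0, -0.293, 0.956, -0.143], [0.0, 0.0, 0.0, 1.0]]
```

View pics/scene0.png

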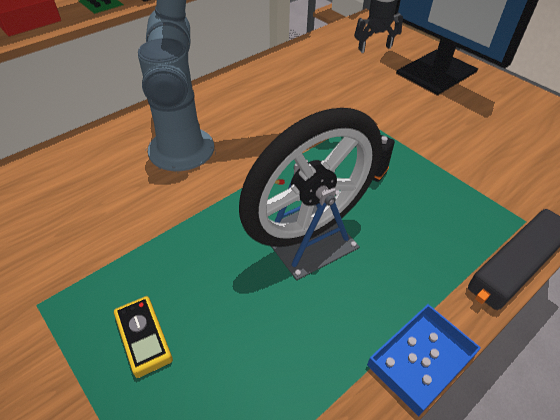

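View pics/top0.png

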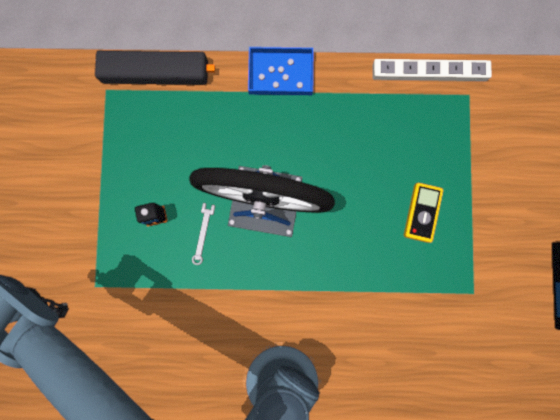

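The top view shows the wheel at around (262,190), with its plane turned slightly. In the scene view, which looks from behind, the red valve cap is at (282,181), just right of the axle as the robot sees it. The inflator, wrench and multimeter are clear to the sides. Next I'll zoom in for precise points.

Run:
```python
import cv2,numpy as np
s=cv2.imread("pics/scene0.png");t=cv2.imread("pics/top0.png")
a=cv2.resize(s[100:290,225:400],None,fx=3.1,fy=3.1,interpolation=cv2.INTER_CUBIC)  # 542x589
b=cv2.resize(s[0:70,345:415],(250,250),interpolation=cv2.INTER_CUBIC)
d=cv2.resize(t[150:250,180:345],(250,152),interpolation=cv2.INTER_CUBIC)
o=np.zeros((589,800,3),np.uint8);o[:a.shape[0],:a.shape[1]]=a;o[:250,545:795]=b;o[260:412,545:795]=d
cv2.imwrite("pics/z.png",o)
```

```text
(no output)
```

View pics/z.png

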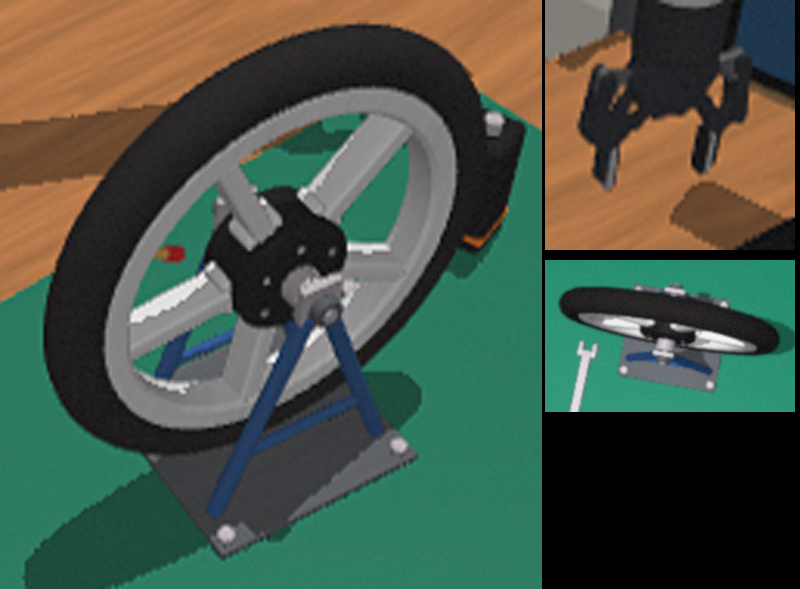

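```bash
cat > h.py <<'E'
import cv2,numpy as np
from scipy.optimize import least_squares
def proj(c,P):
    T=np.linalg.inv(c["cam_to_world"]);q=np.atleast_2d(P)@T[:3,:3].T+T[:3,3]
    return np.c_[c["fx"]*q[:,0]/q[:,2]+c["cx"],c["fy"]*q[:,1]/q[:,2]+c["cy"]]
def world(p,P): # stand frame (z from base) -> world
    c,s=np.cos(p[2]),np.sin(p[2]);P=np.atleast_2d(P)
    return np.c_[p[0]+c*P[:,0]-s*P[:,1],p[1]+s*P[:,0]+c*P[:,1],P[:,2]]
def polar(rad,phi,x=0): # phi clockwise from top seen from robot
    return np.c_[np.full_like(phi*1.,x),-rad*np.sin(phi),.212+rad*np.cos(phi)]
E
cat > fit.py <<'E'
from h import *
from cell import r
cs,ct=r.read_camera("scene"),r.read_camera("top")
z=lambda X,Y:(225+X/3.1,100+Y/3.1)
t=lambda X,Y:(180+(X-545)/1.515,150+(Y-260)/1.515)
S=[((.095,-.1,.008),z(222,555)),((.095,.1,.008),z(417,457)),((.07,0,.212),z(328,315))]
Tp=[((-.095,.1,.008),t(620,378)),((-.095,-.1,.008),t(716,392)),((-.07,0,.212),t(663,352))]
def f(p):
    e=[]
    for c,L in((cs,S),(ct,Tp)):
        e+=list((proj(c,world(p,[l[0] for l in L]))-[l[1] for l in L]).ravel())
    e+=list((proj(cs,world(p,polar(.1,np.array([p[3]]))))-[z(182,253)]).ravel())
    return np.array(e)
R=least_squares(f,[.45,.05,-.12,1.6],loss="soft_l1");p=R.x
print(p,np.round(f(p).reshape(-1,2),1).tolist())
np.save("p.npy",p)
a=np.linspace(0,2*np.pi,100);o=[]
for c in(cs,ct):
    k=3 if c is cs else 3
    im=cv2.resize(c["image"],None,fx=k,fy=k,interpolation=cv2.INTER_CUBIC)
    def line(P,col):cv2.polylines(im,[np.int32(np.round((proj(c,world(p,P))+.5)*k))],False,col,1)
    line(polar(.137,a,.016),(0,0,255));line(polar(.196,a),(255,0,255));line(polar(.05,a,.03),(255,0,0))
    for s in(36,108,180,252,324):line(polar(np.array([.05,.137]),np.full(2,p[3]+np.radians(s)),.016),(0,255,255))
    line(polar(np.array([.098,.137]),np.full(2,p[3]),0),(0,255,0))
    x0,y0=(690,300) if c is cs else (540,440)
    o.append(im[y0:y0+570 if c is cs else y0+330,x0:x0+(500 if c is cs else 500)])
    for n,P in(("nut",(-.07,0,.212)),):pass
o[1]=cv2.resize(o[1],(298,197))
C=np.zeros((570,800,3),np.uint8);C[:,:500]=o[0];C[:197,500:798]=o[1]
cv2.imwrite("pics/fit.png",C)
E
python3 fit.py
```

```text
[ 0.54121344  0.05948671 -0.13963661  1.0270471 ] [[0.2, 0.8], [-0.2, -1.4], [0.1, 0.5], [-1.4, -2.5], [-0.1, -1.6], [0.3, 5.8], [-0.9, -0.4]]
```

View pics/fit.png

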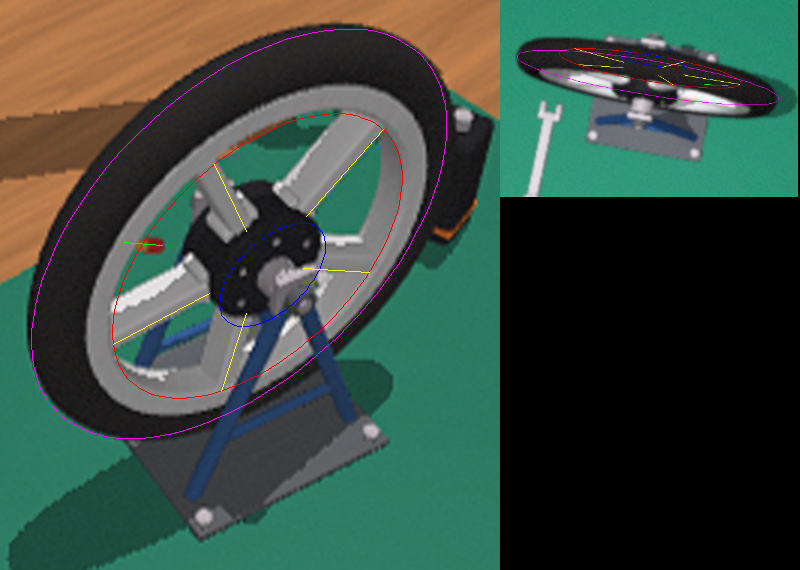

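```bash
cat > fit2.py <<'E'
from h import *
from cell import r
cs,ct=r.read_camera("scene"),r.read_camera("top")
z=lambda X,Y:(225+X/3.1,100+Y/3.1)
def mask(c,x0,x1,y0,y1):
    im=c["image"].astype(int);m=(im.max(2)<75)&(im.max(2)-im.min(2)<18)
    k=np.zeros_like(m);k[y0:y1,x0:x1]=m[y0:y1,x0:x1]
    n,l,st,_=cv2.connectedComponentsWithStats(k.astype(np.uint8));i=1+np.argmax(st[1:,4]);v,u=np.where(l==i);print(st[i])
    return np.c_[u,v]
ms=mask(cs,230,385,100,255);mt=mask(ct,180,345,150,222)
A=lambda l:np.c_[np.cos(np.radians(l)),np.sin(np.radians(l))]
ds=A([100+i*1. for i in range(30,185,12)]);dt=A(list(range(0,360,15)))
us,ut=(ms@ds.T).max(0)+.0,(mt@dt.T).max(0)
g,b=np.meshgrid(np.linspace(0,2*np.pi,180),np.linspace(0,2*np.pi,24))
tor=np.c_[.022*np.sin(b).ravel(),-((.174+.022*np.cos(b))*np.sin(g)).ravel(),.212+((.174+.022*np.cos(b))*np.cos(g)).ravel()]
B=[((.095,-.1,.008),z(222,555)),((.095,.1,.008),z(417,457))]
def f(p,full=False):
    W=world(p,tor)
    e1=(proj(cs,W)@ds.T).max(0)-us;e2=(proj(ct,W)@dt.T).max(0)-ut
    e3=(proj(cs,world(p,[l[0] for l in B]))-[l[1] for l in B]).ravel()
    e4=(proj(cs,world(p,polar(.1,np.array([p[3]]))))-[z(182,253)]).ravel()
    if full:
        for e in(e1,e2,e3,e4):print(np.round(e,1))
    return np.r_[e1,e2,e3,e4*3]
p=least_squares(f,[.54,.06,-.14,1.03],loss="soft_l1",diff_step=1e-4).x
print(p);f(p,True);np.save("p.npy",p)
im=cv2.resize(cs["image"],None,fx=3,fy=3,interpolation=cv2.INTER_CUBIC);k=3;a=np.linspace(0,2*np.pi,100)
def line(P,col):cv2.polylines(im,[np.int32(np.round((proj(cs,world(p,P))+.5)*k))],False,col,1)
line(polar(.137,a,.016),(0,0,255));line(polar(.05,a,.03),(255,0,0));line([[-.07,0,.212],[.07,0,.212]],(255,255,0))
for s in(36,108,180,252,324):line(polar(np.array([.05,.137]),np.full(2,p[3]+np.radians(s)),.016),(0,255,255))
line(polar(np.array([.098,.137]),np.full(2,p[3]),0),(0,255,0))
cv2.imwrite("pics/fit2.png",im[300:870,690:1190])
E
python3 fit2.py
```

```text
[ 239  108  146  147 5546]
[ 190  168  144   50 3038]
[ 0.54103874  0.06182539 -0.15617007  1.05754753]
[ 0.6  0.3  0.4  0.2  0.  -0.2 -0.3 -0.2 -0.2  0.   0.1  0.3  0.3]
[ 1.4  0.7  0.4  0.3  0.1  0.5 -5.2 -3.8  0.9  1.2  1.1  1.5  1.8  1.8
  1.7  2.   1.7  1.7  1.7 -2.5  1.5  1.1  1.   0.9]
[-0.1  0.   0.2 -1.3]
[-1.1 -0.2]
```

View pics/fit2.png

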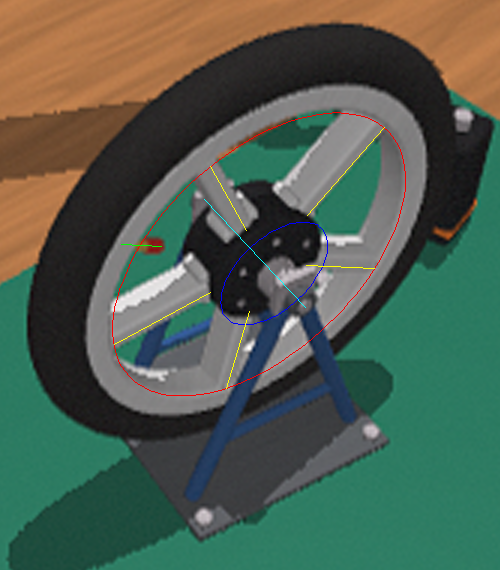

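The fit puts the axle at about (0.541, 0.062), with stand yaw about -0.15 and the valve at about 1.05 rad. The overlay agrees with the rim, hub and cap. Now I'll bring the open gripper in front of the wheel, with its closing line along the axle.

```bash
python3 -m creep '[[0.24,-0.97,0,-0.055],[0.24,-0.97,0,-0.055],[0.24,-0.97,0,-0.055],[0.24,-0.97,0,-0.055],[0.24,-0.97,0,-0.055],[0.24,-0.97,0,-0.055],[0.24,-0.97,0,-0.055],[0.24,-0.97,0,-0.055]]' 85
python3 -m creep '[[0.24,-0.97,0,-0.055],[0.24,-0.97,0,-0.055],[0.24,-0.97,0,-0.055],[0.24,-0.97,0,-0.055],[0.24,-0.97,0,-0.055],[0.24,-0.97,0,-0.055],[0.24,-0.97,0,-0.055],[0.24,-0.97,0,-0.055]]'
python3 -m creep '[[0.24,-0.97,0,-0.055],[0.24,-0.97,0,-0.055],[0.24,-0.97,0,-0.055],[0.24,-0.97,0,-0.055],[0.24,-0.97,0,-0.055],[0.24,-0.97,0,-0.055],[0.24,-0.97,0,-0.055],[0.24,-0.97,0,-0.055],[0,0,0,0]]'
python3 - <<'E'
from cell import r
import cv2,numpy as np
s=r.get_state();print(s["time"],s["tcp_pos"],s["orientation"],s["joint_pos"])
a=r.read_camera("scene")["image"][60:260,200:420]
b=r.read_camera("wrist")["image"];t=r.read_camera("top")["image"][100:300,150:370]
o=np.zeros((600,800,3),np.uint8);o[:440,:484]=cv2.resize(a,(484,440),interpolation=cv2.INTER_CUBIC)
o[:240,490:790]=cv2.resize(b,(300,240));o[250:540,490:800]=cv2.resize(t,(310,290))
cv2.imwrite("pics/st1.png",o)
E
```

```text
time: 1.02
tcp_pos: [0.2987, 0.4046, 0.2314]
orientation: [3.141, 0.0, 2.303]
wrist_force: [0.9, -0.4, 0.2]
gripper_width: 0.085
grasp_force: 0.0
time: 1.68
tcp_pos: [0.3467, 0.2107, 0.2315]
orientation: [3.141, 0.0, 1.863]
wrist_force: [0.0, -0.8, 0.0]
gripper_width: 0.0848
grasp_force: 0.0
time: 2.43
tcp_pos: [0.3954, 0.0147, 0.2317]
orientation: [3.14, 0.001, 1.42]
wrist_force: [0.4, 1.4, 0.3]
gripper_width: 0.0852
grasp_force: 0.0
2.4333 [0.39539699 0.01474045 0.23171003] [3.14038463e+00 1.21529012e-03 1.41966391e+00] [-2.50574826e-01 -4.08842490e-01  2.17029720e+00 -1.10974224e-03
  1.37881535e+00 -9.92321202e-02]
```

View pics/st1.png

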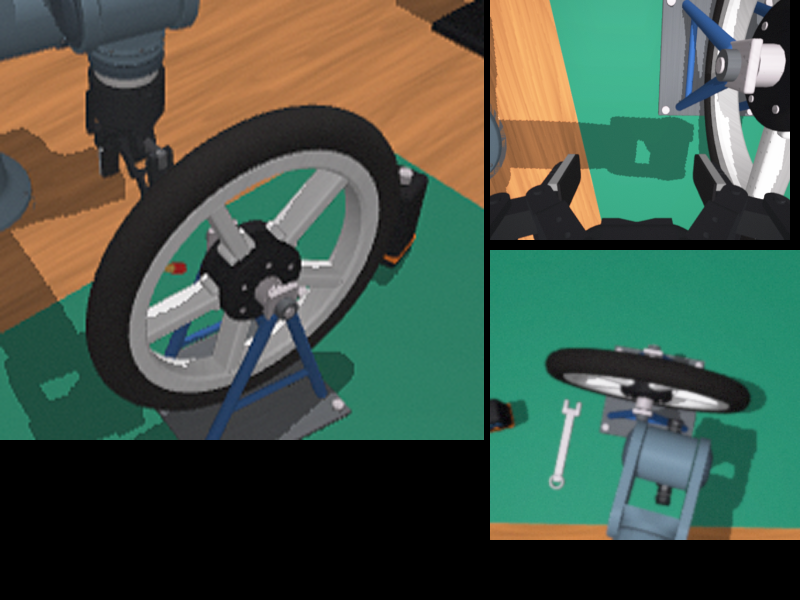

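The picture shows the gripper in front of the wheel, with the right finger's pad at about (705,155) in the wrist inset and the wheel clear of it. I'll measure the finger's real outline from the wrist view.

Run:
```python
from cell import r
import cv2,numpy as np
c=r.read_camera("wrist");print(c["fx"],c["cx"],c["cy"],c["T_tool_cam"])
im=c["image"];cv2.imwrite("pics/w1.png",cv2.resize(im[220:420,300:560],(780,600),interpolation=cv2.INTER_CUBIC))
s=cv2.convertScaleAbs(cv2.imread("pics/w1.png"),alpha=2.2,beta=20);cv2.imwrite("pics/w1b.png",s)
T=c["T_tool_cam"];
# projections of tool-frame reference points into the crop
def pr(P):
    q=T[:3,:3].T@(np.array(P)-T[:3,3]);return ((c["fx"]*q[0]/q[2]+c["cx"]-300)*3,(c["fy"]*q[1]/q[2]+c["cy"]-220)*3)
for z in(0,-.013,-.03,-.05,-.073):
    print(z,[np.round(pr((x,y,z))).tolist() for x,y in((.011,.0425),(.011,.057),(-.011,.057),(.013,.075))])
```

```text
362.2767054369918 273.716489525359 206.06813460271786 [[ 5.49420066e-04 -9.55866692e-01 -2.93800212e-01  7.44566678e-02]
 [ 9.99999683e-01  6.94393822e-04 -3.89135303e-04  6.57294608e-04]
 [ 5.75974527e-04 -2.93799905e-01  9.55866771e-01 -1.42611126e-01]
 [ 0.00000000e+00  0.00000000e+00  0.00000000e+00  1.00000000e+00]]
0 [[215.0, 90.0], [317.0, 90.0], [301.0, 226.0], [445.0, 77.0]]
-0.013 [[241.0, 131.0], [351.0, 131.0], [332.0, 277.0], [491.0, 117.0]]
-0.03 [[282.0, 196.0], [406.0, 196.0], [383.0, 356.0], [564.0, 181.0]]
-0.05 [[346.0, 298.0], [493.0, 298.0], [460.0, 480.0], [680.0, 280.0]]
-0.073 [[455.0, 472.0], [640.0, 472.0], [589.0, 685.0], [877.0, 451.0]]
```

View pics/w1b.png

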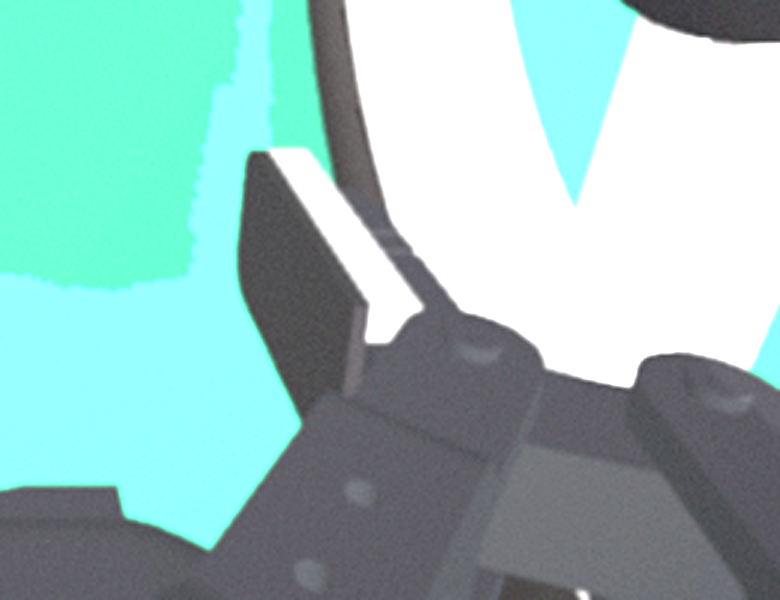

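```bash
python3 -m creep '[[0,0,-0.87,0],[0,0,-0.87,0],[0,0,-0.86,0],[0.5,-0.04,0,0],[0.5,-0.04,0,0],[0.5,-0.04,0,0],[0.4,-0.03,0,0],[0.38,-0.03,0,0],[0,0,0,0]]'
python3 - <<'E'
from cell import r
import cv2,numpy as np
a=r.read_camera("scene")["image"][100:240,220:390]
cv2.imwrite("pics/in1.png",cv2.resize(a,None,fx=4.2,fy=4.2,interpolation=cv2.INTER_CUBIC))
E
```

```text
time: 3.38
tcp_pos: [0.4528, 0.0138, 0.1667]
orientation: [3.14, 0.0, 1.428]
wrist_force: [0.9, -1.0, 0.5]
gripper_width: 0.0851
grasp_force: 0.0
```

View pics/in1.png

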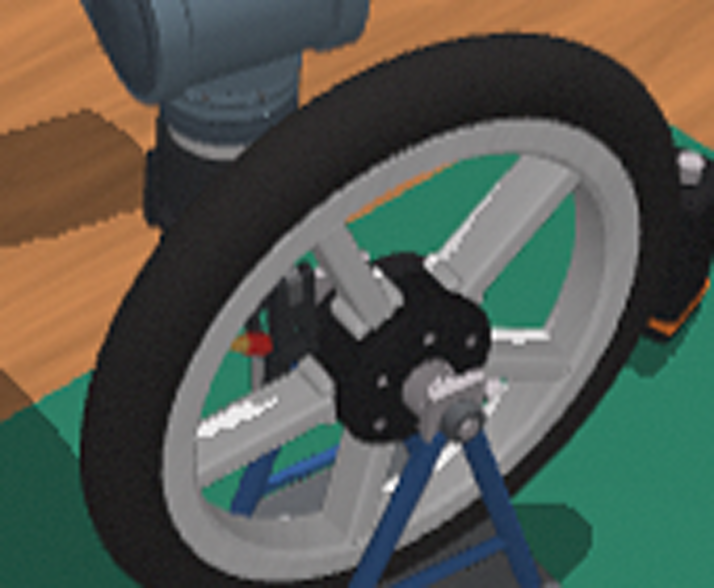

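```bash
cat > th.py <<'E'
from h import *
from cell import r
p=np.load("p.npy")
def theta():
    c=r.read_camera("scene");im=c["image"].astype(int)
    k=4;sh=im.shape[:2]
    big=cv2.resize(c["image"],None,fx=k,fy=k,interpolation=cv2.INTER_LINEAR).astype(int)[100*k:250*k,220*k:390*k]
    tf=lambda P:np.int32(np.round((proj(c,world(p,P))+.5)*k-np.array([220*k,100*k])))
    S=((big.max(2)>95)&(big.max(2)-big.min(2)<28)).astype(np.uint8)
    a=np.linspace(0,2*np.pi,120);reg=np.zeros(S.shape,np.uint8)
    cv2.fillPoly(reg,[tf(polar(.132,a,.016))],1)
    r2=np.zeros_like(reg);cv2.fillPoly(r2,[tf(polar(.135,a,-.016))],1);reg&=r2
    h=np.zeros_like(reg);cv2.fillPoly(h,[tf(polar(.06,a,.03))],1);cv2.fillPoly(h,[tf(polar(.06,a,-.03))],1)
    fr=np.zeros_like(reg)
    for x in(.056,-.056):
        for y in(.082,-.082):cv2.line(fr,tuple(map(int,tf([[x,y,.01]])[0])),tuple(map(int,tf([[x,0,.212]])[0])),1,12*k//2)
    ok=(reg==1)&(h==0)&(fr==0)
    best=[]
    for d in np.arange(0,72,.5):
        m=np.zeros_like(reg)
        for s in range(5):
            ph=np.radians(d+36+72*s);u=np.array([0,-np.sin(ph),np.cos(ph)]);v=np.array([0,np.cos(ph),np.sin(ph)])
            P=[u*q+v*w+[x,0,.212] for q in(.045,.137) for w in(-.009,.009) for x in(-.016,.016)]
            cv2.fillConvexPoly(m,cv2.convexHull(tf(P)),1)
        best.append(((m==1)==(S==1))[ok].mean())
    d=np.argmax(best)*.5
    R=(im[...,2]>130)&(im[...,1]<60)&(im[...,0]<60);R[:100]=0;R[250:]=0;R[:,:220]=0;R[:,390:]=0
    cap=None
    if R.sum()>3:
        v,u=np.where(R);q=np.array([u.mean(),v.mean()])
        f=lambda t:(proj(c,world(p,polar(.105,t)))-q).ravel()
        L=[least_squares(f,[t0]) for t0 in np.arange(0,6.3,.7)];b=min(L,key=lambda l:l.cost)
        cap=(round(float(np.degrees(b.x[0])%360),1),round(b.cost**.5,1),int(R.sum()))
    print("theta mod72 =",d,"score",round(max(best),3),"cap deg,err,n:",cap);return c["image"]
if __name__=="__main__":
    s=r.get_state();dx=s["tcp_pos"]-[p[0],p[1],0];C,S_=np.cos(-.15),np.sin(-.15)
    print("t",round(s["time"],2),"X,Y,zk mm",np.round(1000*np.array([C*dx[0]+S_*dx[1],-S_*dx[0]+C*dx[1],s["tcp_pos"][2]+.06-.212])),"F",np.round(s["wrist_force"],1))
    theta()
E
python3 th.py
```

```text
t 3.43 X,Y,zk mm [-81. -61.  15.] F [ 0.4 -2.   0.5]
theta mod72 = 61.0 score 0.89 cap deg,err,n: (60.3, np.float64(0.1), 15)
```

```bash
python3 -m creep '[[-0.01,-0.05,-0.25,0],[-0.01,-0.05,-0.25,0],[-0.01,-0.05,-0.25,0],[-0.01,-0.05,-0.25,0],[-0.01,-0.05,-0.25,0],[-0.01,-0.05,-0.25,0],[0,0,0,0]]'; python3 th.py
```

```text
time: 4.07
tcp_pos: [0.4485, 0.006, 0.1267]
orientation: [-3.138, -0.0, 1.426]
wrist_force: [0.3, -0.3, 0.8]
gripper_width: 0.0847
grasp_force: 0.0
t 4.07 X,Y,zk mm [-83. -69. -25.] F [ 0.3 -0.3  0.8]
theta mod72 = 17.5 score 0.859 cap deg,err,n: (88.1, np.float64(0.0), 20)
```

```bash
python3 -m creep '[[0.03,-0.03,-0.25,0],[0.02,-0.03,-0.25,0],[0.02,-0.03,-0.25,0],[0,0,-0.2,0],[0,0,0,0]]'; python3 th.py
```

```text
time: 4.53
tcp_pos: [0.4508, 0.0038, 0.1035]
orientation: [-3.139, -0.0, 1.426]
wrist_force: [-0.2, 0.5, -0.2]
gripper_width: 0.085
grasp_force: 0.0
t 4.53 X,Y,zk mm [-81. -71. -48.] F [-0.2  0.5 -0.2]
theta mod72 = 30.0 score 0.893 cap deg,err,n: (101.1, np.float64(0.1), 22)
```

```bash
python3 -m creep '[[-0.6,0.09,0,0],[-0.6,0.09,0,0],[-0.6,0.09,0,0],[0,0.1,0.85,0],[0,0.1,0.85,0],[0,0.04,0.85,0],[0,0.04,0.85,0],[0,0,0.8,0],[0,0,0,0]]'; python3 -m creep '[[0.6,-0.09,0,0],[0.6,-0.09,0,0],[0.4,-0.06,0,0],[0.2,-0.03,0,0],[0,0,0,0]]'; python3 th.py
```

```text
time: 5.33
tcp_pos: [0.409, 0.017, 0.2142]
orientation: [3.134, 0.001, 1.426]
wrist_force: [0.8, -0.4, 1.5]
gripper_width: 0.0848
grasp_force: 0.0
time: 5.75
tcp_pos: [0.4518, 0.0105, 0.2089]
orientation: [-3.14, -0.0, 1.426]
wrist_force: [0.6, 0.5, -0.4]
gripper_width: 0.085
grasp_force: 0.0
t 5.75 X,Y,zk mm [-81. -64.  57.] F [ 0.6  0.5 -0.4]
theta mod72 = 30.0 score 0.897 cap deg,err,n: (101.1, np.float64(0.1), 22)
```

```bash
python3 -m creep '[[0,0,-0.3,0],[0,0,-0.3,0],[0,0,-0.3,0],[0,0,-0.3,0],[0,0,-0.3,0],[0,0,-0.3,0],[0,0,-0.3,0],[0,0,0,0]]';python3 th.py; python3 -m creep '[[0,-0.05,-0.3,0],[0,-0.05,-0.3,0],[0,-0.06,-0.3,0],[0,-0.06,-0.3,0],[0,-0.06,-0.3,0],[0,-0.03,-0.3,0],[0,0,-0.3,0],[0,0,-0.1,0],[0,0,0,0]]'; python3 th.py
```

```text
time: 6.47
tcp_pos: [0.4504, 0.0107, 0.1556]
orientation: [-3.138, -0.0, 1.425]
wrist_force: [-0.1, -0.3, -0.2]
gripper_width: 0.0853
grasp_force: 0.0
t 6.47 X,Y,zk mm [-82. -64.   4.] F [-0.1 -0.3 -0.2]
theta mod72 = 67.5 score 0.89 cap deg,err,n: (138.6, np.float64(0.1), 20)
time: 7.27
tcp_pos: [0.4506, 0.0031, 0.1009]
orientation: [-3.138, -0.001, 1.426]
wrist_force: [0.0, 0.9, 0.5]
gripper_width: 0.0852
grasp_force: 0.0
t 7.27 X,Y,zk mm [-81. -72. -51.] F [0.  0.9 0.5]
theta mod72 = 31.5 score 0.903 cap deg,err,n: (176.0, np.float64(0.6), 16)
```

```bash
python3 -m creep '[[-0.6,0.09,0,0],[-0.6,0.09,0,0],[-0.6,0.09,0,0],[0,0.1,0.85,0],[0,0.1,0.85,0],[0.05,0.07,0.85,0],[0,0.05,0.85,0],[0,0,0.85,0],[0,0,0.05,0]]'; python3 -m creep '[[0.6,-0.09,0,0],[0.6,-0.09,0,0],[0.4,-0.06,0,0],[0.2,-0.03,0,0],[0,0,0,0]]'; python3 th.py
python3 -m creep '[[0,0,-0.3,0],[0,0,-0.3,0],[0,0,-0.3,0],[0,0,-0.3,0],[0,0,-0.3,0],[0,0,-0.3,0],[0,0,-0.3,0],[0,0,0,0]]';python3 th.py; python3 -m creep '[[0,-0.05,-0.3,0],[0,-0.05,-0.3,0],[0,-0.06,-0.3,0],[0,-0.06,-0.3,0],[0,-0.06,-0.3,0],[0,-0.03,-0.3,0],[0,0,-0.3,0],[0,0,-0.1,0],[0,0,0,0]]'; python3 th.py
```

```text
time: 8.07
tcp_pos: [0.4104, 0.0172, 0.2145]
orientation: [3.133, 0.001, 1.426]
wrist_force: [0.4, -0.6, -0.1]
gripper_width: 0.0849
grasp_force: 0.0
time: 8.48
tcp_pos: [0.4532, 0.0107, 0.2092]
orientation: [-3.14, -0.0, 1.426]
wrist_force: [-0.4, 1.0, -0.4]
gripper_width: 0.085
grasp_force: 0.0
t 8.48 X,Y,zk mm [-79. -64.  57.] F [-0.4  1.  -0.4]
theta mod72 = 31.5 score 0.912 cap deg,err,n: (175.8, np.float64(0.6), 17)
time: 9.2
tcp_pos: [0.4517, 0.0108, 0.1558]
orientation: [-3.139, 0.0, 1.425]
wrist_force: [0.1, 0.5, -0.2]
gripper_width: 0.085
grasp_force: 0.0
t 9.2 X,Y,zk mm [-81. -64.   4.] F [ 0.1  0.5 -0.2]
theta mod72 = 68.0 score 0.872 cap deg,err,n: None
time: 10.0
tcp_pos: [0.4518, 0.0034, 0.1008]
orientation: [-3.138, -0.0, 1.426]
wrist_force: [0.4, 0.3, -0.6]
gripper_width: 0.0851
grasp_force: 0.0
t 10.0 X,Y,zk mm [-80. -71. -51.] F [ 0.4  0.3 -0.6]
theta mod72 = 31.5 score 0.89 cap deg,err,n: (248.3, np.float64(0.3), 18)
```

```bash
python3 -m creep '[[-0.6,0.09,0,0],[-0.6,0.09,0,0],[-0.6,0.09,0,0],[0,0.1,0.85,0],[0,0.1,0.85,0],[0,0.07,0.85,0],[0,0.05,0.85,0],[0,0,0.85,0],[0,0,0.05,0]]'; python3 -m creep '[[0.6,-0.09,0,0],[0.6,-0.09,0,0],[0.4,-0.06,0,0],[0.2,-0.03,0,0],[0,0,0,0]]'; python3 th.py
python3 -m creep '[[0,0,-0.3,0],[0,0,-0.3,0],[0,0,-0.3,0],[0,0,-0.3,0],[0,0,-0.3,0],[0,0,-0.3,0],[0,0,-0.3,0],[0,0,0,0]]';python3 th.py; python3 -m creep '[[0,-0.05,-0.3,0],[0,-0.05,-0.3,0],[0,-0.06,-0.3,0],[0,-0.06,-0.3,0],[0,-0.06,-0.3,0],[0,-0.03,-0.3,0],[0,0,-0.3,0],[0,0,-0.1,0],[0,0,0,0]]'; python3 th.py
```

```text
time: 10.8
tcp_pos: [0.4104, 0.0174, 0.2144]
orientation: [3.133, 0.001, 1.426]
wrist_force: [0.2, -0.5, 0.6]
gripper_width: 0.0849
grasp_force: 0.0
time: 11.22
tcp_pos: [0.4532, 0.011, 0.2092]
orientation: [-3.14, -0.0, 1.426]
wrist_force: [-0.2, -0.0, -0.0]
gripper_width: 0.0848
grasp_force: 0.0
t 11.22 X,Y,zk mm [-79. -63.  57.] F [-0.2 -0.  -0. ]
theta mod72 = 31.5 score 0.9 cap deg,err,n: (248.3, np.float64(0.3), 18)
time: 11.93
tcp_pos: [0.4517, 0.0107, 0.1558]
orientation: [-3.139, 0.001, 1.425]
wrist_force: [0.4, -6.9, -2.8]
gripper_width: 0.0854
grasp_force: 0.0
t 11.93 X,Y,zk mm [-81. -64.   4.] F [ 0.4 -6.9 -2.8]
theta mod72 = 67.5 score 0.872 cap deg,err,n: (285.0, np.float64(0.2), 17)
time: 12.73
tcp_pos: [0.4518, 0.0037, 0.1009]
orientation: [-3.138, -0.001, 1.426]
wrist_force: [0.2, -0.1, 0.5]
gripper_width: 0.0851
grasp_force: 0.0
t 12.73 X,Y,zk mm [-80. -71. -51.] F [ 0.2 -0.1  0.5]
theta mod72 = 31.5 score 0.891 cap deg,err,n: (320.5, np.float64(0.1), 22)
```

```bash
python3 -m creep '[[-0.6,0.09,0,0],[-0.6,0.09,0,0],[-0.6,0.09,0,0],[0,0.1,0.85,0],[0,0.1,0.85,0],[0,0.07,0.85,0],[0,0.05,0.85,0],[0,0,0.85,0],[0,0,0.05,0]]'; python3 -m creep '[[0.6,-0.09,0,0],[0.6,-0.09,0,0],[0.4,-0.06,0,0],[0.2,-0.03,0,0],[0,0,0,0]]'; python3 th.py
python3 -m creep '[[0,0,-0.3,0],[0,0,-0.3,0],[0,0,-0.3,0],[0,0,-0.2,0],[0,0,-0.2,0],[0,0,-0.2,0],[0,0,-0.1,0],[0,0,0,0]]';python3 th.py
```

```text
time: 13.53
tcp_pos: [0.4104, 0.0177, 0.2144]
orientation: [3.133, 0.001, 1.426]
wrist_force: [0.4, -0.5, 1.2]
gripper_width: 0.0851
grasp_force: 0.0
time: 13.95
tcp_pos: [0.4532, 0.0112, 0.2092]
orientation: [-3.14, -0.0, 1.426]
wrist_force: [-0.1, 0.7, -1.0]
gripper_width: 0.0846
grasp_force: 0.0
t 13.95 X,Y,zk mm [-79. -63.  57.] F [-0.1  0.7 -1. ]
theta mod72 = 32.0 score 0.901 cap deg,err,n: (320.4, np.float64(0.1), 23)
time: 14.67
tcp_pos: [0.4521, 0.0116, 0.1686]
orientation: [-3.139, -0.001, 1.426]
wrist_force: [0.4, 0.7, -0.5]
gripper_width: 0.0852
grasp_force: 0.0
t 14.67 X,Y,zk mm [-80. -63.  17.] F [ 0.4  0.7 -0.5]
theta mod72 = 52.5 score 0.904 cap deg,err,n: (341.4, np.float64(0.1), 21)
```

```bash
python3 -m creep '[[0,0,-0.1,0],[0,0,-0.1,0],[0,0,-0.1,0],[0,0,-0.1,0],[0,0,-0.1,0],[0,0,-0.06,0],[0,0,0,0],[0,0,0,0]]';python3 th.py; python3 th.py
```

```text
time: 15.38
tcp_pos: [0.4532, 0.0105, 0.156]
orientation: [3.141, 0.002, 1.425]
wrist_force: [-1.3, -6.1, 0.8]
gripper_width: 0.0852
grasp_force: 0.6
t 15.38 X,Y,zk mm [-79. -64.   4.] F [-1.3 -6.1  0.8]
theta mod72 = 64.0 score 0.884 cap deg,err,n: (352.7, np.float64(0.2), 19)
t 15.43 X,Y,zk mm [-79. -64.   4.] F [-1.4 -4.6  1.2]
theta mod72 = 64.0 score 0.883 cap deg,err,n: (352.4, np.float64(0.2), 19)
```

```bash
python3 -m creep '[[-0.02,-0.14,0,0],[-0.02,-0.14,0,0],[-0.02,-0.14,0,0],[-0.02,-0.14,0,0],[0,0,-0.08,0],[0,0,-0.08,0],[0,0,0,0]]';python3 th.py; python3 th.py
```

```text
time: 16.07
tcp_pos: [0.4513, -0.0029, 0.1521]
orientation: [3.141, 0.0, 1.426]
wrist_force: [-0.6, 0.5, 0.4]
gripper_width: 0.0848
grasp_force: 0.3
t 16.07 X,Y,zk mm [-79. -77.   0.] F [-0.6  0.5  0.4]
theta mod72 = 66.0 score 0.88 cap deg,err,n: (354.1, np.float64(0.0), 18)
t 16.12 X,Y,zk mm [-79. -77.  -0.] F [-0.3  0.4  0.4]
theta mod72 = 66.0 score 0.88 cap deg,err,n: (353.9, np.float64(0.0), 17)
```

```bash
python3 -m creep '[[0,0,-0.06,0],[0,0,-0.06,0],[0,0,-0.06,0],[0,0,0,0],[0,0,0,0]]';python3 th.py;python3 -m creep '[[0,0,-0.05,0],[0,0,-0.05,0],[0,0,0,0],[0,0,0,0]]';python3 th.py
```

```text
time: 16.58
tcp_pos: [0.4509, -0.0026, 0.1472]
orientation: [-3.141, -0.0, 1.426]
wrist_force: [0.5, 0.2, 1.4]
gripper_width: 0.0857
grasp_force: 0.4
t 16.58 X,Y,zk mm [-80. -77.  -5.] F [0.5 0.2 1.4]
theta mod72 = 69.0 score 0.868 cap deg,err,n: (357.3, np.float64(0.2), 16)
time: 16.97
tcp_pos: [0.4509, -0.0027, 0.1448]
orientation: [-3.141, 0.0, 1.426]
wrist_force: [0.3, 0.3, 1.2]
gripper_width: 0.085
grasp_force: 0.6
t 16.97 X,Y,zk mm [-79. -77.  -7.] F [0.3 0.3 1.2]
theta mod72 = 71.0 score 0.862 cap deg,err,n: (359.9, np.float64(0.2), 14)
```

```bash
python3 -m creep '[[0,0,0.08,0],[0,0,0,0],[-0.3,0.045,0,0],[-0.6,0.09,0,0],[-0.6,0.09,0,0],[-0.6,0.09,0,0],[0,0,0,0],[0,0,0,0]]'; python3 th.py
python3 - <<'E'
from h import *
from th import r,p
c=r.read_camera("scene");k=6
im=cv2.resize(c["image"],None,fx=k,fy=k,interpolation=cv2.INTER_CUBIC)
def line(P,col):cv2.polylines(im,[np.int32(np.round((proj(c,world(p,P))+.5)*k))],False,col,1)
line(polar(np.array([.098,.137]),np.zeros(2),0),(0,255,0))
for w in(-.006,.006):line([[0,w,.212+.098],[0,w,.212+.137]],(255,0,0))
for s in(36,108,180,252,324):
    ph=np.radians(s)
    for w in(-.009,.009):
        P=polar(np.array([.05,.137]),np.full(2,ph),.016)+np.array([0,np.cos(ph),np.sin(ph)])*w
        line(P,(0,255,255))
cv2.imwrite("pics/fin.png",im[105*k:200*k,250*k:383*k])
E
```

```text
time: 17.68
tcp_pos: [0.3982, 0.0052, 0.1469]
orientation: [3.141, 0.0, 1.426]
wrist_force: [0.4, 0.7, 0.2]
gripper_width: 0.0848
grasp_force: 0.0
t 17.68 X,Y,zk mm [-133.  -77.   -5.] F [0.4 0.7 0.2]
theta mod72 = 71.0 score 0.871 cap deg,err,n: (359.7, np.float64(0.3), 14)
```

View pics/fin.png

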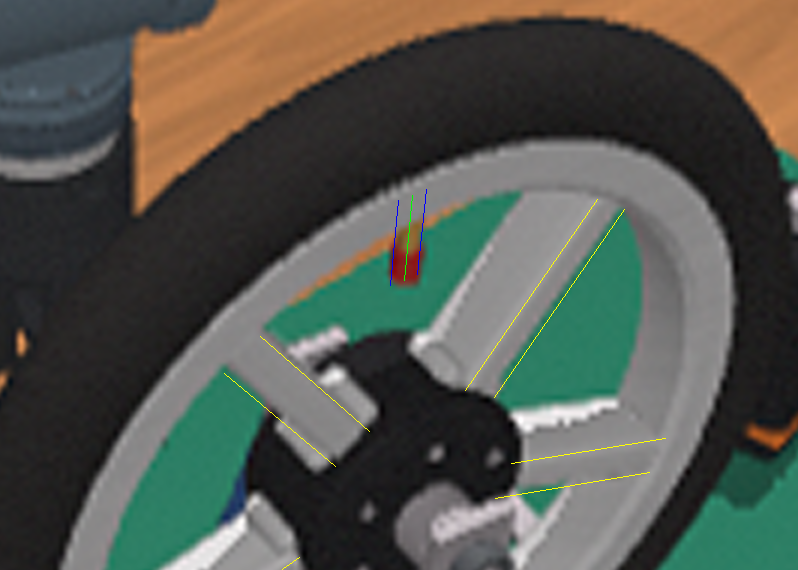

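The valve cap at (406,262) lies on the projected plumb line, within about 1°. The gripper is withdrawn and the wheel is still, so I'll back off a little further and hand in.

```bash
python3 -m creep '[[-0.4,-0.1,0.5,0],[0,-0.2,0.8,0],[0,0,0.8,0],[0,0,0,0],[0,0,0,0]]'; python3 th.py; python3 -c "
from cell import r
print(r.close_job())"
```

```text
time: 18.2
tcp_pos: [0.3898, -0.0028, 0.2007]
orientation: [3.139, 0.0, 1.426]
wrist_force: [-1.0, -0.0, -0.3]
gripper_width: 0.0849
grasp_force: 0.0
t 18.2 X,Y,zk mm [-140.  -86.   49.] F [-1.  -0.  -0.3]
theta mod72 = 71.0 score 0.871 cap deg,err,n: (359.3, np.float64(0.2), 12)
the job is handed in; nothing more can be done
None
```

The wheel was turned clockwise until its valve stands at the top, about 1° short of straight up by the camera, and the job was handed in at about 18 s with the wheel still and the arm clear; I pushed with a finger's outer knuckle, not its tip, and a brief 6–7 N sideways load came up twice during the pushes, probably from the spoke behind.

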